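Stow the scraper in the slotted rack by feel

TASK

Take the flat scraper out of the open bench vice and put it away blade-down in the slotted wooden rack, fully home so that the shoulder of its handle rests on the rack's top, then let go. Of the three empty slots only one is clear all the way down; the other two are choked by offcuts jammed out of sight, so feel for the one that takes the whole blade. Leave the chisel in the rack and everything else on the bench where it is.

Things in the scene. Friction and masses are not known exactly. Their poses are not given: they have to be found in the camera images.
- scraper: flat scraper standing upright, loose, in the vice, blade down. Origin: middle of the blade's lower edge; z up the tool, x across the blade, y through its thickness; same either way round. Steel blade 50 wide, 4 thick (2.8 in the last 6), 66 mm long; above it a collar 34 x 20 x 10 mm (its underside is the shoulder), then a wooden grip 26 (x) x 20 (y) mm, 76 to 156 mm above the origin. About 160 g
- handle (a point): middle of the scraper's wooden grip, 116 mm above the blade's lower edge
- shoulder (a point): middle of the scraper's shoulder (underside of the collar), 66 mm above the blade's lower edge
- rack: slotted wooden block fixed to the bench, 90 (x) x 235 (y) x 85 mm high on a thin dark foot; origin at the centre of its underside, z up. Three equal empty slots in a row and a shorter fourth holding a chisel; slots run along x. The empty ones look alike; which one is clear is not known
- slot1 (a point): empty slot farthest from the chisel (at y = -85 mm in the rack's frame): centre of its mouth, level with the rack's top. Mouth 56 (x) x 7 mm (y) with a 2 mm bevel; 70 mm deep when clear, else choked by an offcut some 20 to 45 mm below the mouth
- slot2 (a point): middle empty slot (at y = -35 mm in the rack's frame): centre of its mouth, level with the rack's top. Mouth 56 (x) x 7 mm (y) with a 2 mm bevel; 70 mm deep when clear, else choked by an offcut some 20 to 45 mm below the mouth
- slot3 (a point): empty slot nearest the chisel (at y = +15 mm in the rack's frame): centre of its mouth, level with the rack's top. Mouth 56 (x) x 7 mm (y) with a 2 mm bevel; 70 mm deep when clear, else choked by an offcut some 20 to 45 mm below the mouth
- vice: drill-press vice bolted to the bench, 170 (x) x 100 mm (y), screw and cross handle reaching to x = -120 mm; origin at the centre of its underside, z up. The gap between its jaws runs along y at x = 0, 8 mm wide; jaw tops 80 mm and bed 35 mm above the bench; the scraper's blade stands on the bed
- chisel: chisel standing in the rack's fourth, shorter slot (at y = +85 mm in the rack's frame), round handle 20 mm thick reaching 77 mm above the rack's top; origin at the blade's lower end
- wrench: open-ended wrench about 170 mm long lying beyond the vice; origin under its middle
- jar: screw jar, 56 mm across and 75 mm high, standing beyond the rack; origin at its underside
- hammer: hammer about 280 mm long lying at the right; origin under its middle
- screwdriver: screwdriver about 200 mm long lying nearer the robot than the vice and rack; origin under its middle
- sanding_block: cork sanding block 70 x 110 x 36 mm; origin at its underside
- brush: dusting brush about 200 mm long lying at the left; origin under its middle

How it is judged:
On the way:
1. the scraper is lifted out of the vice (z of scraper in the frame of vice above 0.082 m), for 0.1 s.
At the end, for the whole second after the job is handed in: The scraper stands at rest blade-down in one of the rack's slots: its shoulder is on the rack's top (at most 4 mm above it), within 10 mm of the slots' middle line along x, its blade runs along the slot (within 0.12 rad) and it is upright within 0.1 rad (z of shoulder in the frame of rack between 0.08 and 0.089 m and x of shoulder in the frame of rack between -0.01 and 0.01 m and y of shoulder in the frame of rack between -0.095 and 0.025 m and angle between the x axis of scraper and the x axis of rack, either way round below 0.12 rad and angle between scraper's own z axis and vertical below 0.1 rad and linear speed of scraper below 0.02 m/s); the robot touches nothing.
It fails at once if the chisel is moved more than 15 mm (distance of chisel from where it was at the start of the episode above 0.015 m).
It fails at once if the wrench, jar, hammer, screwdriver, sanding block or brush is moved more than 30 mm (distance of any of wrench, jar, hammer, screwdriver, sanding_block, brush from where it was at the start of the episode above 0.03 m).
It also fails if it takes over 64 s, if anything falls off the work surface, if the arm or the gripper's body presses on something with over 40 N, if the wrist force passes 120 N, or if a joint passes its speed limit or range.

ROBOT

A 6-joint arm with a two-finger parallel gripper is mounted at the origin on the work surface. World frame = base frame: x ahead of the robot, y to its left, z up, the work surface at z = 0. Lengths are in m, angles in rad, forces in N, time in s.
With the tool pointing down it reaches from about 0.375 to 0.975 m from the base axis. Payload 3.8 kg.
Tool frame: the origin (TCP) lies at the very end of the fingers, on their centre line; the grasp point (between the pads) lies 19 mm behind it; z points along the fingers, y is the line along which they close (so a half turn about z gives the same grasp; the last joint's range is limited). The gripper opens to 85 mm and grips with 20 to 120 N. Pads are 22 mm wide; open, the fingers measure 114 mm over their backs; the gripper's body (76 mm by 85 mm) begins 54 mm behind the grasp point. The pads swing forward as they close: fully open they stand 13 mm farther back than shut.
Start: joints at [-1.139, 0.264, 1.604, -0, 1.274, -0.037], TCP at [0.305, -0.602, 0.231] pointing down, gripper open.
Joint ranges: [-2.63, 2.63], [-0.94, 2.18], [0.31, 2.57], [-1.31, 4.45], [0, 2.66], [-2.55, 2.55]. Speed limits (rad/s): [2.57, 2.57, 3.14, 3.14, 3.14, 3.14].

INTERFACE

Orientations are given as a rotation vector (axis times angle).
In Python, from workcell import bot, vision gives the robot as it stands. The module is installed in compiled form; this text tells all that it offers.
- The arm moves only by the tool play_rows, never from a script. Its argument "moves" is a list that holds one entry, the list of rows, each a list of 7 numbers: the turn, a rotation vector about the tool's x, y, z as a fraction of full scale, then the shift along the tool's x, y, z as a fraction of full scale, then the finger opening in mm, from 0 to 85.4. In form: [[[ax, ay, az, x, y, z, jaw], ...]]. A call has 1 to 5 rows; each row shifts and turns the commanded pose from where the row before left it, along the tool's axes as they then stand; what a row does not reach is not made up. Full scale, the value 1, is 0.1 m for a shift and 0.5 rad for a turn. A row lasts 1/12 s, in which the tool goes at most 41.7 mm and 7.16 degrees, less where a joint would pass 70% of its speed; a pose out of reach is approached as far as the arm can. A call with a number of a shift or a turn outside -1 to 1 is refused whole. A call with a gripper value outside its range is refused whole. The fingers move at their own pace and stop on an object; "newtons" is the grip in N (left out, the last holds). Time passes only in rows, so rows that do not move let the fingers close. It gives the time, the measured TCP pose, the force, the opening and the grip force at its end, in the units of the state.
- bot.read_state(): the state, without advancing time (a new reading comes with each control period).
- vision.read_camera(name): name is "side" or "top"; returns a dict with "image" (480x640x3 uint8, red, green, blue), "depth" (480x640 float32, m along the optical axis (not along the pixel's ray), 0 where there is no reading), "K" (3x3 intrinsics, pixels), "R" (3x3) and "t" (3): a world point X has camera coordinates R X + t. Camera axes: x right, y down, z forward; pixel columns grow to the right and rows downward; lengths in m; the calibration is good to about 2 mm. A picture is of the moment at which its call begins.
- bot.finish_job(): hands the job in; it is judged then, once.
The state is a dict: "time": time; "q": joint angles; "joint_vel": joint speeds; "joint_torque": joint torques, N m; "tool_pos": TCP position; "tcp_rot": TCP orientation; "wrist_force": force on the tool from outside, world axes, zero at the start; "torque": the same for the moment, N m; "width": opening from 0.0 (shut) to 1.0 (fully open); "grip_force": force on a finger pad.
Only numpy, scipy, OpenCV 4.12 (cv2) and the standard library are available. Lean on these libraries where they do the work, as an engineer would, in place of code of your own. Each camera call takes 0.05 s, during which the arm holds its last target. There are 200 camera calls.

## Working session

There is one attempt and no reset: what is moved stays moved. The work goes in short steps, Python scripts to look and compute and a tool call to move; the robot and the scene stay as the last step left them, time stands still between calls to the robot, and variables do not carry over. Pictures are saved under pics/ and viewed, at most 10 in all, crops included, and the job is handed in when it is done.

Besides the shell and the picture viewer there is one more tool, called after "Request:" as name([rows], argument=value, ...), one row to a line, values as JSON. play_rows: Moves the arm, as the interface text tells. Its arguments: {"type":"object","properties":{"moves":{"type":"array","items":{"type":"array","items":{"type":"array","items":{"type":"number"}}}},"newtons":{"type":"number"}},"required":["moves"]}

```bash
mkdir -p pics; python3 - <<'E'
from workcell import bot, vision
import cv2,numpy as np
s=bot.read_state();print({k:np.round(v,3).tolist() for k,v in s.items()})
for n in("side","top"):
    c=vision.read_camera(n);cv2.imwrite(f"pics/{n}0.png",c["image"][:,:,::-1]);np.savez(f"{n}0.npz",**c)
    print(n,c["K"].round(1).tolist(),c["R"].round(3).tolist(),c["t"].round(3).tolist())
E
```

```text
{'time': 0.0, 'q': [-1.139, 0.265, 1.605, 0.0, 1.274, -0.037], 'joint_vel': [-0.001, -0.001, 0.0, -0.002, -0.0, -0.0], 'joint_torque': [-0.001, -51.511, -36.732, 0.0, 0.013, 0.0], 'tool_pos': [0.305, -0.602, 0.23], 'tcp_rot': [-3.054, -0.729, 0.001], 'wrist_force': [0.429, 0.185, 0.126], 'torque': [-0.007, -0.005, -0.015], 'grip_force': 0.0, 'width': 1.001}
side [[582.2, 0.0, 325.4], [0.0, 582.2, 240.7], [0.0, 0.0, 1.0]] [[-0.87, -0.492, 0.002], [-0.338, 0.595, -0.729], [0.358, -0.635, -0.684]] [0.522, 0.27, 1.462]
top [[518.4, 0.0, 317.0], [0.0, 518.4, 235.8], [0.0, 0.0, 1.0]] [[0.005, -1.0, 0.0], [-0.997, -0.005, -0.076], [0.076, 0.0, -0.997]] [0.031, 0.582, 1.735]
```

View pics/top0.png

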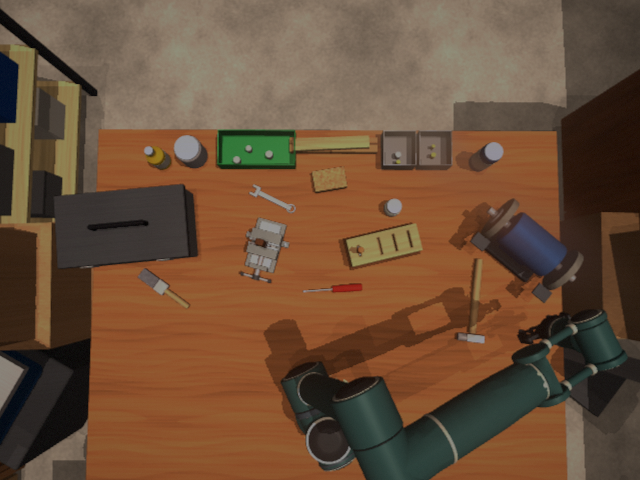

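View pics/side0.png

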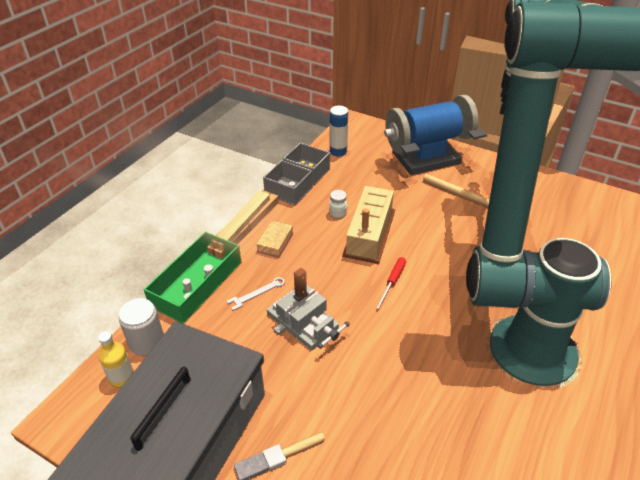

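Top view: scraper in vice near (262,243), rack around (384,245) with the chisel at (358,249) and empty slots near (378,244), (394,241), (409,239). Side view: scraper handle at (300,283), rack at (370,222).

```bash
cat > h.py <<'E'
import numpy as np,cv2
def cloud(c):
    v,u=np.mgrid[:480,:640];d=c["depth"]
    p=np.stack([(u-c["K"][0,2])/c["K"][0,0]*d,(v-c["K"][1,2])/c["K"][1,1]*d,d],-1)
    w=(p-c["t"])@c["R"]; w[d==0]=np.nan; return w
def proj(c,X):
    p=np.atleast_2d(X)@c["R"].T+c["t"];q=p@c["K"].T;return q[:,:2]/q[:,2:]
def rect(P):
    r=cv2.minAreaRect((P[:,:2]*1000).astype(np.float32));return np.round(r[0],1),np.round(r[1],1),round(r[2],1)
E
python3 - <<'E'
from h import *
T=np.load("top0.npz");S=np.load("side0.npz")
t=cloud(T);s=cloud(S)
print("table z",np.nanmedian(t[300:330,200:260,2]),np.nanmedian(s[380:420,350:450,2]))
def reg(w,x0,x1,y0,y1,z0,z1):
    P=w.reshape(-1,3);return P[(P[:,0]>x0)&(P[:,0]<x1)&(P[:,1]>y0)&(P[:,1]<y1)&(P[:,2]>z0)&(P[:,2]<z1)]
cv=t[243,261];cr=t[245,390];print("vice px",cv,"rack px",cr)
for n,w in(("top",t),("side",s)):
    P=reg(w,cr[0]-.12,cr[0]+.12,cr[1]-.16,cr[1]+.16,.075,.105);print(n,"rack",len(P),rect(P),np.median(P[:,2]))
    P=reg(w,cr[0]-.12,cr[0]+.12,cr[1]-.16,cr[1]+.16,.13,.2);print(n,"chisel",len(P),rect(P),P[:,2].max())
    P=reg(w,cv[0]-.08,cv[0]+.08,cv[1]-.08,cv[1]+.08,.125,.25);print(n,"grip",len(P),rect(P),P[:,2].max(),P.mean(0))
    P=reg(w,cv[0]-.08,cv[0]+.08,cv[1]-.08,cv[1]+.08,.18,.25);print(n,"griptop",len(P),rect(P),P.mean(0))
    P=reg(w,cv[0]-.12,cv[0]+.12,cv[1]-.12,cv[1]+.12,.07,.09);print(n,"jaws",len(P),rect(P),P.mean(0))
def crop(c,x,y,w,h,f): 
    return cv2.resize(np.ascontiguousarray(c["image"][y:y+h,x:x+w,::-1]),(w*f,h*f),interpolation=cv2.INTER_CUBIC)
a=np.hstack([crop(T,236,210,66,75,6)[:, :396],crop(T,338,210,66+0,75,6)])
cv2.imwrite("pics/crop_top.png",np.hstack([crop(T,236,215,60,70,6),crop(T,340,215,73+0,70,6)[:,:438]]))
cv2.imwrite("pics/crop_side.png",np.hstack([crop(S,260,260,100,95,4),crop(S,330,175,80,95,4)]))
E
```

```text
table z 0.0007933386081388945 -0.0006678872224092165
vice px [0.54563646 0.20480538 0.19328459] rack px [ 0.54794186 -0.20439778  0.08683525]
top rack 1863 (array([ 582. , -176.2]), array([154.2, 237.1]), 13.7) 0.08589850106464152
top chisel 38 (array([ 530.2, -100.1]), array([17.6, 19.2]), 43.0) 0.17050990439943398
top grip 72 (array([551.2, 213.2]), array([26.2, 20.3]), 71.8) 0.19909810420881885 [0.54993162 0.21129781 0.18380892]
top griptop 57 (array([551.4, 213.5]), array([25.8, 20.1]), 74.6) [0.55090175 0.21324731 0.19183285]
top jaws 649 (array([533.9, 215.5]), array([101.1, 125. ]), 74.9) [0.55292002 0.2086797  0.08068017]
side rack 1546 (array([ 582.4, -175.4]), array([158.2, 244.6]), 13.7) 0.08368566977745377
side chisel 84 (array([528.7, -98.1]), array([19.5, 23.7]), 55.3) 0.1642863459961238
side grip 287 (array([550.7, 214.4]), array([29.8, 26.9]), 70.1) 0.19519915575359992 [0.54721333 0.21891495 0.16365615]
side griptop 90 (array([548.3, 215.2]), array([27.9, 21. ]), 65.9) [0.54884482 0.21657387 0.18830301]
side jaws 875 (array([552.6, 209.9]), array([105. ,  88.3]), 75.5) [0.54655814 0.22005597 0.07877123]
```

View pics/crop_top.png

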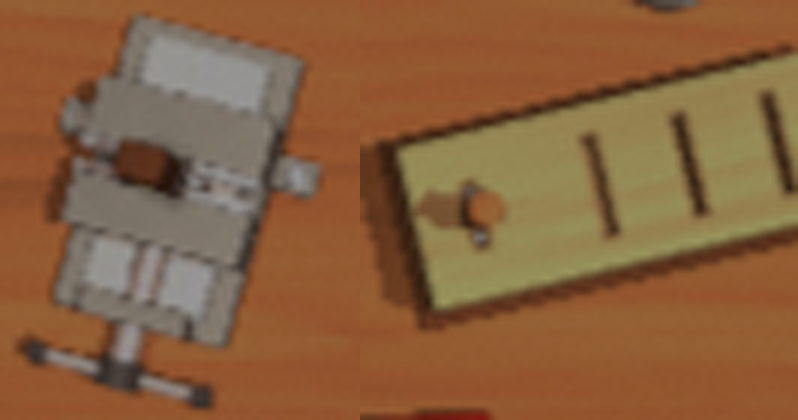

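View pics/crop_side.png

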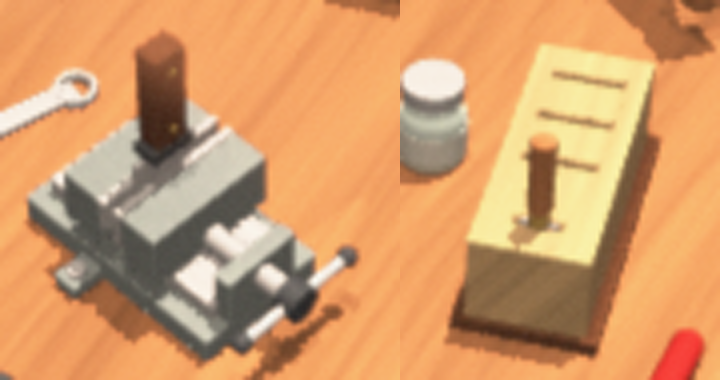

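```bash
python3 - <<'E'
from h import *
def plane(c,uv,z):
    d=np.c_[(uv-c["K"][:2,2])/np.diag(c["K"])[:2],np.ones(len(uv))]@c["R"]; o=-c["R"].T@c["t"]
    return o+d*((z-o[2])/d[:,2])[:,None]
for n,box in(("top",(370,228,50,26)),("side",(355,185,45,45))):
    c=np.load(n+"0.npz");x,y,w,h=box;F=8
    g=cv2.cvtColor(c["image"],cv2.COLOR_RGB2GRAY)[y:y+h,x:x+w]
    bg=cv2.morphologyEx(g,cv2.MORPH_CLOSE,np.ones((7,7)))
    D=cv2.resize((bg.astype(np.float32)-g),None,fx=F,fy=F,interpolation=cv2.INTER_CUBIC)
    m=(D>0.4*D.max()).astype(np.uint8)
    k,l,st,ce=cv2.connectedComponentsWithStats(m)
    for i in range(1,k):
        if st[i,4]<300: continue
        v,u=np.nonzero(l==i);wt=D[v,u]
        P=plane(c,np.c_[(u+.5)/F-.5+x,(v+.5)/F-.5+y],.085)[:,:2]
        r=rect(P);mu=np.average(P,axis=0,weights=wt);e,V=np.linalg.eigh(np.cov((P-mu).T,aweights=wt));d=V[:,1]*np.sign(V[0,1])
        print(n,st[i,4],"c",mu.round(4),"ang",np.degrees(np.arctan2(d[1],d[0])).round(1),r)
    # rack top yellow mask: corners by color+height
    t=cloud(c);
    m=(t[...,2]>.078)&(t[...,2]<.092)&(t[...,1]<-.02)&(t[...,1]>-.32)&(t[...,0]>.45)&(t[...,0]<.64)
    m=cv2.morphologyEx(m.astype(np.uint8),cv2.MORPH_OPEN,np.ones((3,3)))
    k,l,st,ce=cv2.connectedComponentsWithStats(m);i=1+np.argmax(st[1:,4]);v,u=np.nonzero(l==i)
    print("rack",rect(plane(c,np.c_[u,v].astype(float),.085)))
E
```

```text
top 2138 c [ 0.5989 -0.1819] ang -77.1 (array([ 598.8, -176.3]), array([ 8.6, 80. ]), 12.3)
top 2861 c [ 0.569  -0.2681] ang 13.8 (array([ 569.8, -268. ]), array([57.5,  9.3]), 13.6)
top 2810 c [ 0.5573 -0.2195] ang 13.8 (array([ 558. , -219.4]), array([57.9,  9.3]), 14.1)
top 2378 c [ 0.5461 -0.1714] ang 14.0 (array([ 546.8, -171.1]), array([56.2,  8.7]), 14.4)
top 1427 c [ 0.5241 -0.2867] ang -82.9 (array([ 526. , -280.8]), array([10.2, 39.7]), 0.3)
rack (array([ 541. , -143.3]), array([ 89.4, 153.4]), 14.3)
side 1812 c [ 0.5684 -0.2633] ang 13.3 (array([ 569., -263.]), array([56.2,  8.8]), 13.4)
side 7937 c [ 0.4964 -0.198 ] ang -72.7 (array([ 499.3, -214.3]), array([ 19.5, 129.4]), 14.6)
side 1991 c [ 0.5571 -0.2149] ang 13.4 (array([ 557. , -215.3]), array([57.3, 10.1]), 14.6)
side 5124 c [ 0.5428 -0.1282] ang -65.1 (array([ 546.1, -135.9]), array([16.3, 74.5]), 24.8)
side 1179 c [ 0.5337 -0.1691] ang 12.3 (array([ 533.6, -169. ]), array([31.6,  9.5]), 11.3)
rack (array([ 548.5, -180.7]), array([ 91.2, 239.7]), 13.7)
```

Request:
play_rows([
  [[0, 0, 0, 0.27, -0.28, -0.06, 60], [0, 0, 0, 0.27, -0.28, -0.06, 60], [0, 0, 0, 0.27, -0.28, -0.06, 60], [0, 0, 0, 0.27, -0.28, -0.06, 60], [0, 0, 0, 0.27, -0.28, -0.06, 60]],
], newtons=60)

```text
time: 0.52
tool_pos: [0.362, -0.4143, 0.2608]
tcp_rot: [-3.055, -0.728, 0.001]
wrist_force: [0.7, 0.4, -0.2]
width: 0.703
grip_force: 0.0
```

Request:
play_rows([
  [[0, 0, 0, 0.27, -0.28, 0, 60], [0, 0, 0, 0.27, -0.28, 0, 60], [0, 0, 0, 0.27, -0.28, 0, 60], [0, 0, 0, 0.27, -0.28, 0, 60], [0, 0, 0, 0.27, -0.28, 0, 60]],
])

```text
time: 0.93
tool_pos: [0.4191, -0.2284, 0.2609]
tcp_rot: [-3.056, -0.729, 0.0]
wrist_force: [1.5, 1.4, -0.4]
width: 0.703
grip_force: 0.0
```

Request:
play_rows([
  [[0, 0, 0, 0.27, -0.28, 0, 60], [0, 0, 0, 0.27, -0.28, 0, 60], [0, 0, 0, 0.27, -0.28, 0, 60], [0, 0, 0, 0.27, -0.28, 0, 60], [0, 0, 0, 0.27, -0.28, 0, 60]],
])

```text
time: 1.35
tool_pos: [0.4763, -0.0425, 0.261]
tcp_rot: [3.056, 0.73, -0.0]
wrist_force: [0.7, 0.6, -0.4]
width: 0.702
grip_force: 0.0
```

Request:
play_rows([
  [[0, 0, 0, 0.36, -0.39, 0, 60], [0, 0, 0, 0.36, -0.39, 0, 60], [0, 0, 0, 0.36, -0.39, 0, 60], [0, 0, 0, 0.36, -0.39, 0, 60], [0, 0, 0, 0.376, -0.4, 0, 60]],
])

```text
time: 1.77
tool_pos: [0.5335, 0.1579, 0.2609]
tcp_rot: [3.055, 0.73, -0.001]
wrist_force: [0.7, -0.6, -0.3]
width: 0.701
grip_force: 0.0
```

Request:
play_rows([
  [[0, 0, -0.239, 0, 0, 0, 60], [0, 0, -0.239, 0, 0, 0, 60], [0, 0, -0.239, 0, 0, 0, 60], [0, 0, -0.239, 0, 0, 0, 60], [0, 0, -0.239, 0, 0, 0, 60]],
])

```text
time: 2.18
tool_pos: [0.5333, 0.1561, 0.2605]
tcp_rot: [-2.7, -1.605, 0.002]
wrist_force: [-0.2, 0.4, 0.1]
width: 0.699
grip_force: 0.0
```

Request:
play_rows([
  [[0, 0, -0.239, 0, 0, 0, 60], [0, 0, -0.238, 0, 0, 0, 60], [0, 0, 0, 0, 0, 0, 60], [0, 0, 0, 0, 0, 0, 60]],
])

```text
time: 2.52
tool_pos: [0.5335, 0.1557, 0.2608]
tcp_rot: [-2.499, -1.903, 0.001]
wrist_force: [0.4, -0.5, 0.1]
width: 0.706
grip_force: 0.0
```

Request:
play_rows([
  [[0, 0, 0, 0.3, 0, 0, 60], [0, 0, 0, 0.307, 0.002, 0, 60], [0, 0, 0, 0, 0, 0, 60], [0, 0, 0, 0, 0, 0.25, 60], [0, 0, 0, 0, 0, 0.25, 60]],
])

```text
time: 2.93
tool_pos: [0.5515, 0.2152, 0.2128]
tcp_rot: [2.497, 1.904, 0.007]
wrist_force: [-0.4, -0.2, -0.8]
width: 0.701
grip_force: 0.0
```

Request:
play_rows([
  [[0, 0, 0, 0, 0, 0.25, 60], [0, 0, 0, 0, 0, 0.25, 60], [0, 0, 0, 0, 0, 0.25, 60], [0, 0, 0, 0, 0, 0.04, 60], [0, 0, 0, 0, 0, 0, 60]],
])

```text
time: 3.35
tool_pos: [0.5479, 0.2134, 0.1298]
tcp_rot: [-2.497, -1.904, 0.008]
wrist_force: [-0.4, -0.5, 0.7]
width: 0.704
grip_force: 0.0
```

Request:
play_rows([
  [[0, 0, 0, 0, 0, 0, 10], [0, 0, 0, 0, 0, 0, 10], [0, 0, 0, 0, 0, 0, 10], [0, 0, 0, 0, 0, 0, 10], [0, 0, 0, 0, 0, 0, 10]],
], newtons=60)

```text
time: 3.77
tool_pos: [0.5513, 0.2149, 0.1347]
tcp_rot: [2.496, 1.906, 0.005]
wrist_force: [-1.2, -0.6, 7.7]
width: 0.224
grip_force: 58.9
```

Request:
play_rows([
  [[0, 0, 0, 0, 0, -0.15, 10], [0, 0, 0, 0, 0, -0.25, 10], [0, 0, 0, 0, 0, -0.25, 10], [0, 0, 0, 0, 0, -0.25, 10], [0, 0, 0, 0, 0, -0.25, 10]],
])

```text
time: 4.18
tool_pos: [0.5496, 0.2142, 0.2484]
tcp_rot: [-2.497, -1.907, 0.0]
wrist_force: [0.5, -0.7, -0.8]
width: 0.23
grip_force: 59.6
```

Request:
play_rows([
  [[0, 0, 0, 0, 0, -0.25, 10], [0, 0, 0, 0, 0, -0.25, 10], [0, 0, 0, 0, 0, 0, 10], [0, 0, 0, 0, 0, 0, 10], [0, 0, 0, 0, 0, 0, 10]],
])

```text
time: 4.6
tool_pos: [0.5494, 0.2142, 0.2964]
tcp_rot: [-2.496, -1.907, 0.002]
wrist_force: [-0.1, 1.1, -1.6]
width: 0.227
grip_force: 60.0
```

```bash
python3 - <<'E'
from workcell import bot, vision
from h import *
s=bot.read_state();print(s["tool_pos"],s["tcp_rot"],s["wrist_force"],s["grip_force"],s["width"])
c=vision.read_camera("side");np.savez("side1.npz",**c)
u,v=proj(c,s["tool_pos"])[0].astype(int);print(u,v)
a=c["image"][v-60:v+75,u-75:u+75,::-1];cv2.imwrite("pics/held.png",cv2.resize(a,None,fx=4,fy=4,interpolation=cv2.INTER_CUBIC))
E
```

```text
[0.5494206  0.2141501  0.29637851] [-2.49619103e+00 -1.90702378e+00  1.59022665e-03] [-0.14346275  1.07305497 -1.58599784] 59.95064556598663 0.22733573783101432
298 238
```

View pics/held.png

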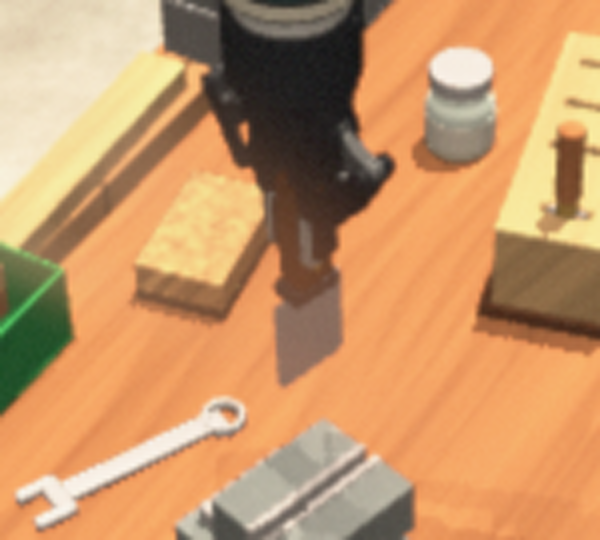

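```bash
python3 - <<'E'
from h import *
S=np.load("side1.npz")
p=np.array([.5494,.2142,.198]);d=np.array([.2656,.964,0])*.025
print(proj(S,[p-d,p,p+d,p-[0,0,.004]]), "obs corners",[223+278/4,178+385/4],[223+340/4,178+345/4])
w=cloud(S)[v0:=225:290,270:330].reshape(-1,3)
m=(abs(w[:,2]-.23)<.028)&(abs(w[:,0]-.55)<.06)&(abs(w[:,1]-.214)<.06);P=w[m]
print(len(P),P.mean(0),np.percentile(P,[2,98],axis=0)); print(np.median((P[:,:2]-p[:2])@[.964,-.2656]),np.median((P[:,:2]-p[:2])@[.2656,.964]))
e,V=np.linalg.eigh(np.cov(P[:,:2].T));print(np.degrees(np.arctan2(V[1,1],V[0,1])))
w=P;print("z min",np.percentile(cloud(S)[225:290,270:330].reshape(-1,3)[:,2],1))
E
```

```text
File "<stdin>", line 5
    w=cloud(S)[v0:=225:290,270:330].reshape(-1,3)
                      ^
SyntaxError: invalid syntax
```

```bash
python3 - <<'E'
from h import *
S=np.load("side1.npz")
p=np.array([.5494,.2142,.198]);d=np.array([.2656,.964,0])*.025
print(proj(S,[p-d,p,p+d,p-[0,0,.004]]), "obs corners",[223+278/4,178+385/4],[223+340/4,178+345/4])
w=cloud(S)[225:290,270:330].reshape(-1,3)
P=w[(abs(w[:,2]-.23)<.028)&(abs(w[:,0]-.55)<.06)&(abs(w[:,1]-.214)<.06)]
print(len(P),np.percentile(P,[2,98],axis=0)); print(np.median((P[:,:2]-p[:2])@[.964,-.2656]),np.median((P[:,:2]-p[:2])@[.2656,.964]))
e,V=np.linalg.eigh(np.cov(P[:,:2].T));print(np.degrees(np.arctan2(V[1,1],V[0,1])))
E
```

```text
[[307.3146345  263.87407446]
 [299.7383714  269.16898708]
 [292.0195443  274.5635351 ]
 [299.78615171 270.33470824]] obs corners [292.5, 274.25] [308.0, 264.25]
275 [[0.54068366 0.1883459  0.20381003]
 [0.55732431 0.2372255  0.25555618]]
-0.0014065294871323877 0.000810069725184908
74.1977608719379
```

Request:
play_rows([
  [[0, 0, 0, -0.376, 0.11, 0, 10], [0, 0, 0, -0.376, 0.11, 0, 10], [0, 0, 0, -0.376, 0.11, 0, 10], [0, 0, 0, -0.376, 0.11, 0, 10], [0, 0, 0, -0.376, 0.11, 0, 10]],
])

```text
time: 5.07
tool_pos: [0.5521, 0.017, 0.2948]
tcp_rot: [-2.494, -1.907, 0.005]
wrist_force: [0.9, -0.2, -1.7]
width: 0.229
grip_force: 59.7
```

Request:
play_rows([
  [[0, 0, 0, -0.376, 0.11, 0, 10], [0, 0, 0, -0.376, 0.11, 0, 10], [0, 0, 0, -0.376, 0.11, 0, 10], [0, 0, 0, -0.376, 0.11, 0, 10], [0, 0, 0, -0.376, 0.11, 0, 10]],
])

```text
time: 5.48
tool_pos: [0.5558, -0.1789, 0.2948]
tcp_rot: [-2.494, -1.905, 0.003]
wrist_force: [1.2, 0.0, -2.2]
width: 0.226
grip_force: 59.7
```

Request:
play_rows([
  [[0, 0, 0, -0.376, 0.11, 0, 10], [0, 0, 0.237, 0, 0, 0, 10], [0, 0, 0.237, 0, 0, 0, 10], [0, 0, 0.237, 0, 0, 0, 10], [0, 0, 0.237, 0, 0, 0, 10]],
])

```text
time: 5.9
tool_pos: [0.5567, -0.2167, 0.2944]
tcp_rot: [-2.876, -1.256, 0.005]
wrist_force: [0.7, -0.0, -0.4]
width: 0.227
grip_force: 59.7
```

Request:
play_rows([
  [[0, 0, 0.237, 0, 0, 0, 10], [0, 0, 0.237, 0, 0, 0, 10], [0, 0, 0.237, 0, 0, 0, 10], [0, 0, 0.237, 0, 0, 0, 10], [0, 0, 0.237, 0, 0, 0, 10]],
])

```text
time: 6.32
tool_pos: [0.5568, -0.2161, 0.2945]
tcp_rot: [-3.118, -0.364, 0.006]
wrist_force: [-0.2, -0.3, -0.9]
width: 0.227
grip_force: 59.7
```

Request:
play_rows([
  [[0, 0, 0, 0, 0, 0, 10], [0, 0, 0, 0, 0, 0, 10], [0, 0, 0, 0, 0, 0, 10]],
])

```text
time: 6.57
tool_pos: [0.5574, -0.2163, 0.2959]
tcp_rot: [-3.118, -0.378, 0.003]
wrist_force: [-0.3, -0.1, -1.5]
width: 0.225
grip_force: 59.7
```

Request:
play_rows([
  [[0, 0, 0, 0, 0, 0.25, 10], [0, 0, 0, 0, 0, 0.25, 10], [0, 0, 0, 0, 0, 0.25, 10], [0, 0, 0, 0, 0, 0.22, 10], [0, 0, 0, 0, 0, 0, 10]],
])

```text
time: 6.98
tool_pos: [0.5542, -0.2149, 0.194]
tcp_rot: [-3.114, -0.376, 0.014]
wrist_force: [-0.7, 1.5, -1.8]
width: 0.227
grip_force: 59.6
```

```bash
python3 - <<'E'
from workcell import bot, vision
from h import *
P=np.array([bot.read_state()["tool_pos"]]);s=bot.read_state();print(s["tool_pos"],s["tcp_rot"],s["wrist_force"])
c=vision.read_camera("side");np.savez("side2.npz",**c)
p=np.array(s["tool_pos"])-[0,0,.0985];d=np.array([.971,.238,0])*.025
print(proj(c,[p-d,p,p+d]), "slot2",proj(c,[[.5573,-.217,.085]]))
a=c["image"][175:265,325:425,::-1];cv2.imwrite("pics/hover.png",cv2.resize(a,None,fx=6,fy=6,interpolation=cv2.INTER_CUBIC))
E
```

```text
[ 0.5541844  -0.2149132   0.19396347] [-3.11354143 -0.37585939  0.0144866 ] [-0.7268745   1.473566   -1.82938451]
[[382.69291558 203.6802314 ]
 [374.43976285 202.21630063]
 [366.23330941 200.76065331]] slot2 [[373.60018514 204.21216874]]
```

View pics/hover.png

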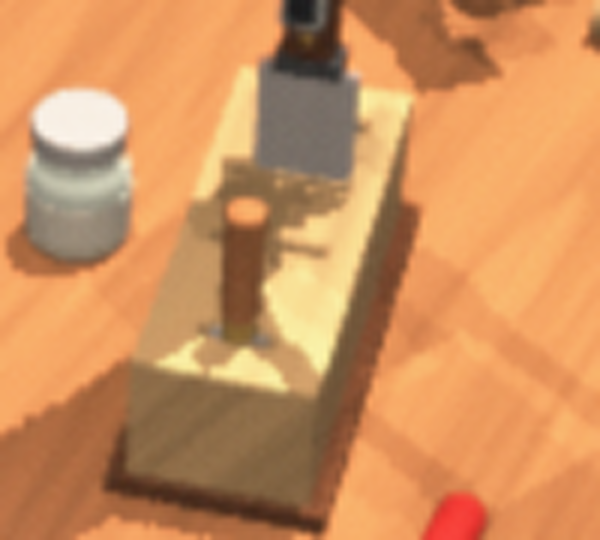

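Request:
play_rows([
  [[0, 0, 0, 0, 0, 0, 10], [0, 0, 0, 0, 0, 0.03, 10], [0, 0, 0, 0, 0, 0.03, 10], [0, 0, 0, 0, 0, 0.03, 10], [0, 0, 0, 0, 0, 0, 10]],
])

```text
time: 7.45
tool_pos: [0.5581, -0.2166, 0.1915]
tcp_rot: [3.119, 0.374, 0.001]
wrist_force: [-0.1, 0.3, -1.4]
width: 0.227
grip_force: 59.6
```

Request:
play_rows([
  [[0, 0, 0, 0, 0, 0.02, 10], [0, 0, 0, 0, 0, 0.02, 10], [0, 0, 0, 0, 0, 0.02, 10], [0, 0, 0, 0, 0, 0, 10], [0, 0, 0, 0, 0, 0, 10]],
])

```text
time: 7.87
tool_pos: [0.5578, -0.2165, 0.1851]
tcp_rot: [-3.119, -0.373, 0.001]
wrist_force: [-0.6, 0.5, -1.2]
width: 0.228
grip_force: 59.8
```

Request:
play_rows([
  [[0, 0, 0, 0, 0, 0.02, 10], [0, 0, 0, 0, 0, 0.02, 10], [0, 0, 0, 0, 0, 0.02, 10], [0, 0, 0, 0, 0, 0, 10]],
])

```text
time: 8.2
tool_pos: [0.5586, -0.2169, 0.1806]
tcp_rot: [3.118, 0.373, 0.002]
wrist_force: [-0.6, 1.0, 4.4]
width: 0.226
grip_force: 60.6
```

Request:
play_rows([
  [[0, 0, 0, 0, 0, 0.02, 10], [0, 0, 0, 0, 0, 0, 10], [0, 0, 0, 0, 0, 0, 10]],
])

```text
time: 8.45
tool_pos: [0.5584, -0.2172, 0.1776]
tcp_rot: [3.118, 0.374, 0.002]
wrist_force: [0.9, -1.9, 0.5]
width: 0.231
grip_force: 59.9
```

```bash
python3 - <<'E'
from workcell import bot, vision
from h import *
s=bot.read_state();print(s["tool_pos"],s["wrist_force"],s["torque"])
c=vision.read_camera("side");np.savez("side3.npz",**c)
a=c["image"][180:230,345:405,::-1];A=cv2.resize(a,None,fx=6,fy=6,interpolation=cv2.INTER_CUBIC)
c=vision.read_camera("top");np.savez("top3.npz",**c)
b=c["image"][215:265,360:430,::-1];B=cv2.resize(b,None,fx=6,fy=6,interpolation=cv2.INTER_CUBIC)
cv2.imwrite("pics/touch.png",np.hstack([A,B]))
E
```

```text
[ 0.55844345 -0.21722837  0.17759911] [ 0.8571345  -1.87441489  0.54036086] [-0.5852584  -0.2835891   0.06349906]
```

View pics/touch.png

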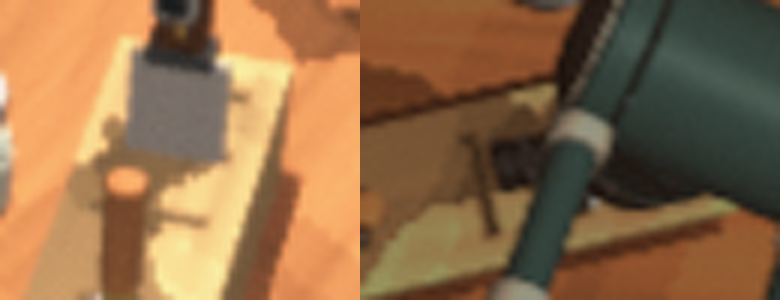

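Request:
play_rows([
  [[0, 0, 0, 0, 0.01, 0, 10], [0, 0, 0, 0, 0, 0.02, 10], [0, 0, 0, 0, 0, 0.02, 10], [0, 0, 0, 0, 0, 0.02, 10], [0, 0, 0, 0, 0, 0, 10]],
])

```text
time: 8.97
tool_pos: [0.5578, -0.2175, 0.1703]
tcp_rot: [-3.119, -0.374, 0.002]
wrist_force: [1.5, -3.0, -2.9]
width: 0.228
grip_force: 59.7
```

Request:
play_rows([
  [[0, 0, 0, 0, 0.01, 0, 10], [0, 0, 0, 0, 0, 0.02, 10], [0, 0, 0, 0, 0, 0.02, 10], [0, 0, 0, 0, 0, 0.02, 10], [0, 0, 0, 0, 0, 0, 10]],
])

```text
time: 9.38
tool_pos: [0.5578, -0.218, 0.1644]
tcp_rot: [-3.118, -0.373, 0.002]
wrist_force: [-0.8, 0.3, -0.6]
width: 0.225
grip_force: 59.7
```

Request:
play_rows([
  [[0, 0, 0, 0, 0, 0.02, 10], [0, 0, 0, 0, 0, 0.02, 10], [0, 0, 0, 0, 0, 0.02, 10], [0, 0, 0, 0, 0, 0, 10]],
])

```text
time: 9.72
tool_pos: [0.5581, -0.2183, 0.1587]
tcp_rot: [-3.119, -0.373, 0.001]
wrist_force: [-0.5, 0.2, -1.2]
width: 0.225
grip_force: 59.7
```

Request:
play_rows([
  [[0, 0, 0, 0, 0, 0.02, 10], [0, 0, 0, 0, 0, 0.02, 10], [0, 0, 0, 0, 0, 0.02, 10], [0, 0, 0, 0, 0, 0, 10]],
])

```text
time: 10.05
tool_pos: [0.5581, -0.2183, 0.1527]
tcp_rot: [-3.119, -0.373, 0.001]
wrist_force: [-0.6, 0.3, -1.1]
width: 0.226
grip_force: 59.7
```

Request:
play_rows([
  [[0, 0, 0, 0, 0, 0.02, 10], [0, 0, 0, 0, 0, 0.02, 10], [0, 0, 0, 0, 0, 0.02, 10], [0, 0, 0, 0, 0, 0, 10]],
])

```text
time: 10.38
tool_pos: [0.5581, -0.2183, 0.1466]
tcp_rot: [-3.119, -0.373, 0.001]
wrist_force: [-0.3, -0.6, -1.6]
width: 0.226
grip_force: 59.7
```

Request:
play_rows([
  [[0, 0, 0, 0, 0, 0.02, 10], [0, 0, 0, 0, 0, 0.02, 10], [0, 0, 0, 0, 0, 0.02, 10], [0, 0, 0, 0, 0, 0, 10]],
])

```text
time: 10.72
tool_pos: [0.5581, -0.2183, 0.1407]
tcp_rot: [-3.119, -0.373, 0.001]
wrist_force: [0.2, 0.9, -1.6]
width: 0.226
grip_force: 59.7
```

Request:
play_rows([
  [[0, 0, 0, 0, 0, 0.02, 10], [0, 0, 0, 0, 0, 0.02, 10], [0, 0, 0, 0, 0, 0.02, 10], [0, 0, 0, 0, 0, 0, 10]],
])

```text
time: 11.05
tool_pos: [0.5581, -0.2183, 0.1347]
tcp_rot: [-3.119, -0.373, 0.001]
wrist_force: [-0.0, -0.0, -1.2]
width: 0.226
grip_force: 59.7
```

Request:
play_rows([
  [[0, 0, 0, 0, 0, 0.02, 10], [0, 0, 0, 0, 0, 0.02, 10], [0, 0, 0, 0, 0, 0.02, 10], [0, 0, 0, 0, 0, 0, 10]],
])

```text
time: 11.38
tool_pos: [0.558, -0.2183, 0.1287]
tcp_rot: [-3.119, -0.373, 0.001]
wrist_force: [-0.0, 0.1, -2.4]
width: 0.228
grip_force: 59.7
```

Request:
play_rows([
  [[0, 0, 0, 0, 0, 0.02, 10], [0, 0, 0, 0, 0, 0.02, 10], [0, 0, 0, 0, 0, 0.02, 10], [0, 0, 0, 0, 0, 0.02, 10], [0, 0, 0, 0, 0, 0, 10]],
])

```text
time: 11.8
tool_pos: [0.558, -0.2183, 0.1206]
tcp_rot: [-3.119, -0.373, 0.001]
wrist_force: [-0.0, 0.2, -1.3]
width: 0.226
grip_force: 59.7
```

Request:
play_rows([
  [[0, 0, 0, 0, 0, 0.015, 10], [0, 0, 0, 0, 0, 0, 10], [0, 0, 0, 0, 0, 0, 10]],
])

```text
time: 12.05
tool_pos: [0.5584, -0.2185, 0.1197]
tcp_rot: [-3.119, -0.373, 0.0]
wrist_force: [-0.4, -0.5, -1.6]
width: 0.228
grip_force: 59.7
```

Request:
play_rows([
  [[0, 0, 0, 0, 0, 0.015, 10], [0, 0, 0, 0, 0, 0.01, 10], [0, 0, 0, 0, 0, 0, 10], [0, 0, 0, 0, 0, 0, 10]],
])

```text
time: 12.38
tool_pos: [0.5588, -0.2187, 0.1187]
tcp_rot: [3.119, 0.373, 0.001]
wrist_force: [-2.9, 0.4, 4.4]
width: 0.228
grip_force: 60.7
```

Request:
play_rows([
  [[0, 0, 0, 0, 0, 0.01, 10], [0, 0, 0, 0, 0, 0, 10], [0, 0, 0, 0, 0, 0, 10]],
])

```text
time: 12.63
tool_pos: [0.5588, -0.2186, 0.1187]
tcp_rot: [3.119, 0.373, 0.001]
wrist_force: [-4.3, 2.8, 9.5]
width: 0.225
grip_force: 61.4
```

Request:
play_rows([
  [[0, 0, 0, 0, 0, 0, 50], [0, 0, 0, 0, 0, 0, 50], [0, 0, 0, 0, 0, 0, 50], [0, 0, 0, 0, 0, 0, 50], [0, 0, 0, 0, 0, 0, 50]],
])

```text
time: 13.05
tool_pos: [0.5583, -0.2184, 0.116]
tcp_rot: [-3.119, -0.373, 0.0]
wrist_force: [-0.6, 0.2, -0.2]
width: 0.586
grip_force: 0.0
```

Retreat straight up, then check.

Request:
play_rows([
  [[0, 0, 0, 0, 0, -0.15, 50], [0, 0, 0, 0, 0, -0.3, 50], [0, 0, 0, 0, 0, -0.3, 50], [0, 0, 0, 0, 0, -0.3, 50], [0, 0, 0, 0, 0, -0.3, 50]],
])

```text
time: 13.47
tool_pos: [0.5581, -0.2183, 0.2521]
tcp_rot: [-3.119, -0.373, 0.001]
wrist_force: [-0.4, -0.6, 0.2]
width: 0.584
grip_force: 0.0
```

Request:
play_rows([
  [[0, 0, 0, -0.3, 0, -0.1, 50], [0, 0, 0, -0.3, 0, 0, 50], [0, 0, 0, -0.3, 0, 0, 50], [0, 0, 0, 0, 0, 0, 50], [0, 0, 0, 0, 0, 0, 50]],
])

```text
time: 13.88
tool_pos: [0.47, -0.24, 0.2613]
tcp_rot: [3.12, 0.371, 0.001]
wrist_force: [0.0, 0.6, 1.0]
width: 0.579
grip_force: 0.0
```

```bash
python3 - <<'E'
from workcell import bot, vision
from h import *
s=bot.read_state();print(s["time"],s["tool_pos"],s["wrist_force"])
c=vision.read_camera("side");a=c["image"][160:260,325:425,::-1];A=cv2.resize(a,None,fx=5,fy=5,interpolation=cv2.INTER_CUBIC)
w=cloud(c).reshape(-1,3);P=w[(np.hypot(w[:,0]-.557,w[:,1]+.217)<.04)&(w[:,2]>.1)&(w[:,2]<.2)]
top=P[P[:,2]>P[:,2].max()-.006]
print(len(P),"ztop",P[:,2].max(),"expect",.085+.09,rect(top),[P[(P[:,2]>z)&(P[:,2]<z+.02)].mean(0).round(4).tolist() for z in(.11,.13,.15)])
cv2.imwrite("pics/end.png",A)
E
```

```text
13.8833 [ 0.46996885 -0.23997334  0.26134132] [0.04662356 0.59650066 1.00722794]
221 ztop 0.17922462410786144 expect 0.175 (array([ 556.1, -212.9]), array([23.2, 22.1]), 9.9) [[0.5534, -0.2104, 0.1197], [0.5547, -0.2095, 0.1399], [0.5538, -0.2118, 0.1605]]
```

View pics/end.png

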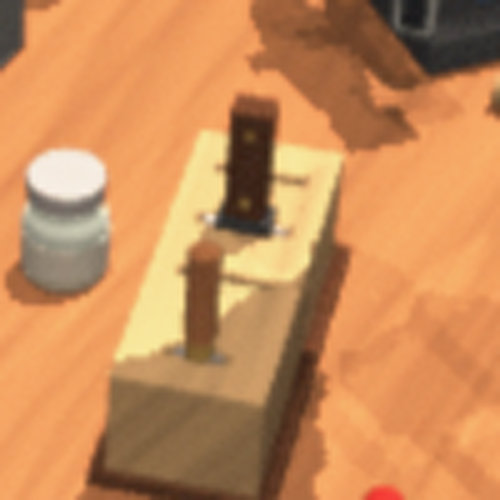

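The picture shows the scraper upright in the middle slot. Its collar sits on the rack's top at about (247,225) in the crop, and the chisel is undisturbed.

```bash
python3 -c "
from workcell import bot
print(bot.finish_job())"
```

```text
the job is handed in; nothing more can be done
None
```

The scraper is blade-down in the middle slot (slot2), the first one I tried; it took the full blade, the shoulder rests on the rack's top and the gripper has let go, and I handed the job in at about 14 s (no verdict was returned).

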